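Load the yellow label roll from behind the others

TASK

The label dispenser needs the yellow roll, which hangs at the back of the full hook. Hang the white and the blue roll on the spare hook first, then take the yellow roll and push it on the dispenser's spindle, over the spring catch, until it is fully home against the black disc and the catch has snapped up in front of it. Ease the rolls over the hooks' upturned tips and on to the disc without forcing them, keep them off the bench, and leave everything else where it stands.

Things in the scene. Friction and masses are not known exactly. Their poses are not given: they have to be found in the camera images.
- rack: The fixed grey rack (foot 140 x 184 x 10 mm) that carries two steel hooks, arms parallel and 120 mm apart, reaching to -x. Origin: under the foot, below the cross bar; x points away from the robot, z up. Root plates and cross bar end 11 mm above the arms' tops. The rack may stand left or right of the dispenser and is turned up to 0.2 rad.
- hook_full: The hook that carries three rolls at the start. Origin: root of its arm, in its middle plane, at the height of the arm's top, 115 mm above the bench; x points along the arm to the root, z up. The arm is a round bar of 10 mm diameter that runs 125 mm along -x; its last 10 mm turn up to a tip that stands 10.5 mm above the arm's top.
- hook_spare: The empty hook, on the other side of the rack, of the same shape with the same kind of origin and axes. It has room for three rolls.
- roll_yellow: Yellow label roll, rearmost on the full hook: 56 mm outer diameter, 30 mm wide, bore 25.4 mm, about 0.12 kg. Origin: its centre; x is the bore's axis, along the arm. It hangs with its centre 12.7 mm below the arm's top. To pass a hook's tip the centre must be lifted to within 2.4 mm of the height of the arm's top, else the bore catches. Fingers fit at both sides across the arm.
- roll_white: White label roll, same size and frame, on the full hook in front of the yellow one (first or second from the tip; it varies). The rolls on the hook are 2 to 7 mm apart.
- roll_blue: Blue label roll, same size and frame, on the full hook in front of the yellow one (second or first from the tip).
- spindle_root (a point): Where the spindle leaves the dispenser's upright plate, on the spindle's axis, 115 mm above the bench; x points along the axis into the plate, z up. The grey spindle runs 104 mm along -x: 21.6 mm thick for 94 mm, then tapering to a 12 mm nose. The black disc (52 mm across) on it is set by hand: its face stands 5 to 47 mm in front of this point, differently each time and not measured.
- catch (a joint): Spring catch in the spindle's top, a steel ramp rising to a nose 3.5 mm high that moves with the disc setting: its top stands 37 mm in front of the disc's face. 0 rad: up; 0.05 to 0.11: pressed down by a core passing over it, which takes some 3 to 8 N. It snaps up again in front of the 30 mm wide roll only when the roll is within about 2 mm of the disc; the disc then stops the roll hard.
- dispenser: The fixed label dispenser: white foot 150 x 180 x 20 mm, upright plate ending 22 mm above the spindle's axis, motor box behind. Origin: centre of the foot's underside; front is -x, turned up to 0.2 rad. Spindle 30 mm to +y, plate face 10 mm to +x of the origin. Feed roller, pin and peel bar stand out below 71 mm height at its -y side.
- flask: Conical flask with a blue stopper, 104 mm wide, 196 mm high, behind the work; origin at the centre of its underside.
- bottle: Small white reagent bottle with a red cap, 56 mm wide, 105 mm high, behind the work; origin at the centre of its underside.
- tape: Roll of tan tape lying at the back, 104 mm wide, 25 mm high; origin at the centre of its underside.
- cryobox: Small card box with a lid, 71 x 71 x 46 mm, near the bench's front edge; origin at the centre of its underside.
- timer: Small square timer, 62 x 62 x 20 mm, near the bench's front edge; origin at the centre of its underside. To the left of it and of the work (y above 0.5 m, x above 0.35 m) stands a fixed white instrument, about 0.4 m high, to keep clear of on the way in.
- marker: Blue six-sided pen, 125 mm long, 12 mm wide, lying near the bench's front edge; origin at the centre of its underside.
Mind the look-alikes: they are no part of the job. What is shaped like the roll_blue but green is not meant.

How it is judged:
By the outcome, as a careful person would: the job done as asked, in the order asked, and still so for the second after the job is handed in, with the robot touching nothing.
It also fails if it takes over 70 s, if anything falls off the work surface, if the arm or the gripper's body presses on something with over 40 N, if the wrist force passes 120 N, or if a joint passes its speed limit or range.

ROBOT

A 6-joint arm with a two-finger parallel gripper is mounted at the origin on a cart in front of the work surface, level with it; the furniture and walls round the work are solid. World frame = base frame: x ahead of the robot, y to its left, z up, the work surface at z = 0. Lengths are in m, angles in rad, forces in N, time in s.
With the tool pointing down it reaches from about 0.35 to 0.775 m from the base axis. Payload 7.3 kg.
Tool frame: the origin (TCP) lies midway between the tips of the shut fingers; the grasp point (between the pads) lies bot.grasp_offset behind it (bot.grasp_offset is the distance from the TCP to the grasp point, in m); z points along the fingers, y is the direction in which the jaws open and shut (so a half turn about z gives the same grasp; the last joint's range is limited). The gripper opens to 92 mm and grips with 3 to 60 N. Pads are 19 mm wide; open, the fingers measure 130 mm over their backs; the gripper's body (75 mm by 190 mm) begins 47 mm behind the grasp point.
Start: joints at [-1.293, 0.342, 1.524, -0, 1.275, -0.146], TCP at [0.216, -0.479, 0.227] pointing down, gripper open.
Joint ranges: [-2.53, 2.53], [-0.77, 2.02], [0.04, 2.7], [-1, 4.14], [0.28, 2.66], [-3.11, 3.11]. Speed limits (rad/s): [2.57, 2.57, 3.14, 3.14, 3.14, 3.14].

INTERFACE

Orientations are given as a 3x3 rotation matrix whose columns are the frame's x, y, z axes.
In Python, from bench import bot, claw, kinematics, monitor, eyes, order gives the robot as it stands. Calls block until the motion is done:
- bot.goto(position, orientation): joint-space move of the TCP to a pose.
- bot.servo_line(position, ori=None, vel=0.15): straight line of the TCP; ori=None keeps the orientation; vel is the mean speed in m/s.
- bot.set_joints(angles): joint-space move.
- claw.open_gripper() and claw.grab(force=None): open the fingers fully, or close them until they stop; force is the grip in N (None keeps the last).
- bot.dwell(seconds).
- kinematics.ik(position, orientation): joint angles nearest the present ones, or None.
- monitor.get_state(): the state.
- eyes.get_image(name): name is "scene" or "top" or "wrist"; returns the picture (420x560x3 uint8, red, green, blue); there is no depth.
- eyes.get_calibration(name): a dict with "fx", "fy", "cx", "cy" (pixels), "eye" and "attitude" of the camera in the world; the wrist camera has in their place "T_tool_cam" (4x4, takes a point from camera to tool coordinates, whose origin is the TCP and whose axes are the flange's). Camera axes: x right, y up, looking along -z (the intrinsics and any distortion apply to the point x, -y, -z); pixel columns grow to the right and rows downward; lengths in m; the calibration is good to about 2 mm. A picture is of the moment at which its call begins: read the wrist's pose just before it. get_calibration takes no time and is no camera call.
A pose or a line that the arm cannot do raises bot.MotionError and nothing moves.
- order.hand_in(): hands the job in, once; it reports no verdict.
The state is a dict: "clock": time; "qpos": joint angles; "dq": joint speeds; "joint_efforts": joint torques, N m; "ee_pos": TCP position; "tcp_rot": TCP orientation; "force": force on the tool from outside, world axes, zero at the start; "ft_torque": the same for the moment, N m; "grip_width": finger opening in m.
Only numpy, scipy, OpenCV 4.12 (cv2) and the standard library are available. Lean on these libraries where they do the work, as an engineer would, in place of code of your own. Each camera call takes 0.05 s, during which the arm holds its last target.

## Working session

There is one attempt and no reset: what is moved stays moved. The work goes in short steps, each a Python script; the robot and the scene stay as the last script left them, time stands still between calls to the robot, and variables do not carry over. Pictures are saved under pics/ and viewed, and the job is handed in when it is done.

```bash
ls; mkdir -p pics; python3 - <<'E'
from bench import bot, claw, kinematics, monitor, eyes, order
import cv2
for n in ("scene","top","wrist"):
    im=eyes.get_image(n); cv2.imwrite(f"pics/{n}0.png",im[:,:,::-1]); print(n,eyes.get_calibration(n))
print(monitor.get_state(), bot.grasp_offset)
E
```

```text
pics
scene {'fx': 431.45844038368244, 'fy': 431.45844038368244, 'cx': 289.27354743161607, 'cy': 208.35202434950267, 'eye': array([-0.11527208,  0.72696744,  0.72103597]), 'attitude': array([[-0.62872693,  0.45474515, -0.63080052],
       [-0.77745591, -0.35061707,  0.5221398 ],
       [ 0.01627111,  0.81870295,  0.5739867 ]])}
top {'fx': 545.2437335172656, 'fy': 545.2437335172656, 'cx': 278.9552008240975, 'cy': 206.1735199832023, 'eye': array([0.46992029, 0.19305702, 1.29958441]), 'attitude': array([[ 0.01449654,  0.99715785, -0.07393283],
       [-0.99988713,  0.0147486 ,  0.00286458],
       [ 0.00394685,  0.07388296,  0.99725911]])}
wrist {'fx': 362.56314739470605, 'fy': 362.56314739470605, 'cx': 278.17241115634477, 'cy': 208.52754167325523, 'T_tool_cam': array([[ 2.07606652e-04,  9.51922091e-01,  3.06340152e-01,
         8.41999494e-02],
       [ 9.99999773e-01, -1.11060761e-06, -6.74248515e-04,
         5.29778845e-04],
       [-6.41491833e-04,  3.06340223e-01, -9.51921875e-01,
        -1.58408632e-01],
       [ 0.00000000e+00,  0.00000000e+00,  0.00000000e+00,
         1.00000000e+00]])}
{'clock': 0.15, 'qpos': array([-1.29302745e+00,  3.42563557e-01,  1.52475268e+00,  2.53784931e-05,
        1.27540666e+00, -1.45961008e-01]), 'dq': array([-4.78113096e-05, -2.03092572e-03, -1.93898546e-03, -1.08319157e-03,
       -1.27649675e-04,  1.41780232e-03]), 'joint_efforts': array([ 3.57546494e-03, -4.31469119e+01, -2.44351226e+01,  7.18035595e-02,
        5.37359761e-02, -1.10590236e-04]), 'ee_pos': array([ 0.21582764, -0.47827147,  0.22621984]), 'tcp_rot': array([[ 9.11564765e-01,  4.11156414e-01, -2.86576312e-04],
       [ 4.11156470e-01, -9.11564129e-01,  1.09357887e-03],
       [ 1.88399282e-04, -1.11469567e-03, -9.99999361e-01]]), 'force': array([ 0.08605387, -0.0385031 , -0.6976968 ]), 'ft_torque': array([-0.00042835, -0.05127535, -0.03617602]), 'grip_width': 0.09185450548934239} 0.0188
```

View pics/scene0.png

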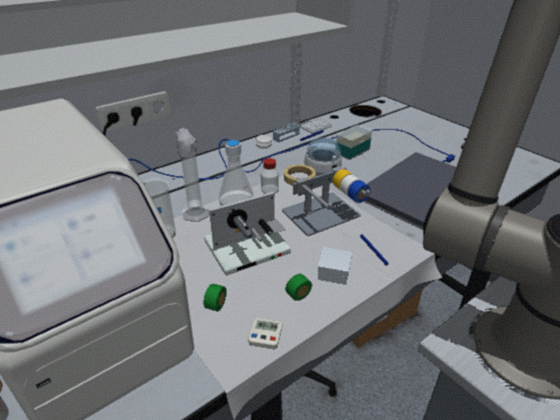

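View pics/top0.png

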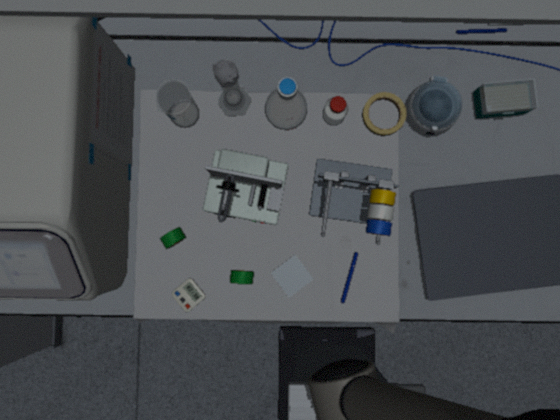

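```bash
python3 - <<'E'
import cv2
t=cv2.imread("pics/top0.png"); s=cv2.imread("pics/scene0.png")
cv2.imwrite("pics/tc.png",cv2.resize(t[140:260,190:410],None,fx=3.6,fy=3.6,interpolation=cv2.INTER_CUBIC)[:600])
cv2.imwrite("pics/sc.png",cv2.resize(s[155:275,195:395],None,fx=4,fy=4,interpolation=cv2.INTER_CUBIC))
E
```

```text
(no output)
```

View pics/tc.png

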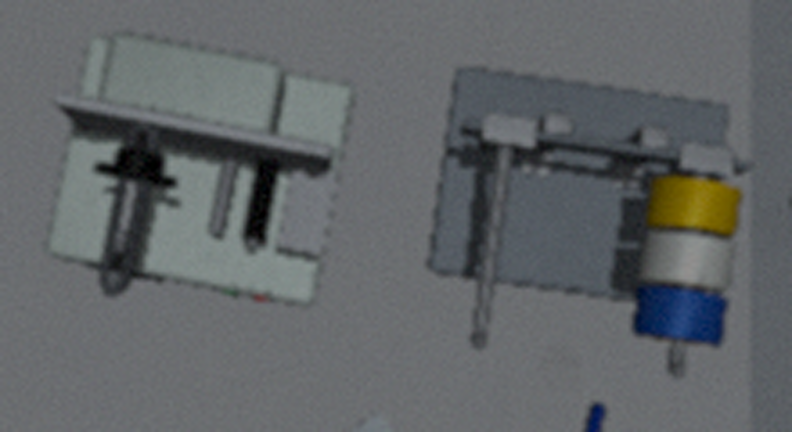

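View pics/sc.png

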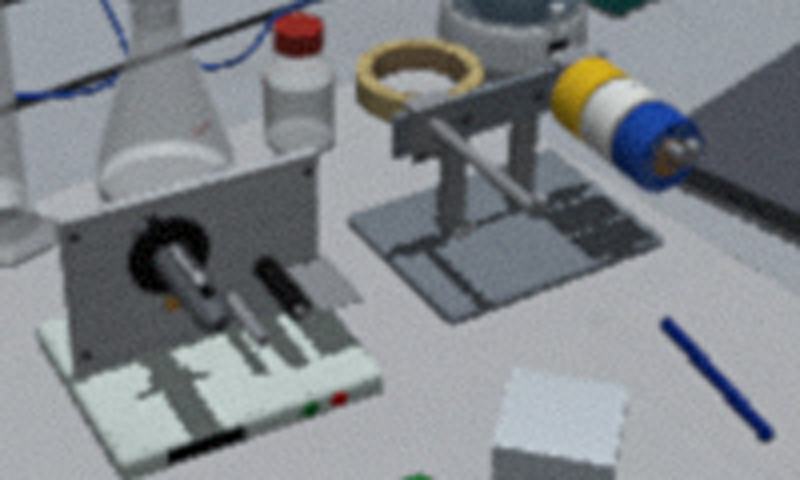

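```bash
cat > h.py <<'E'
from bench import bot, claw, kinematics, monitor, eyes, order
import numpy as np, cv2
def cam(n, st=None):
    c=eyes.get_calibration(n)
    K=np.array([[c['fx'],0,c['cx']],[0,c['fy'],c['cy']],[0,0,1]])
    if n=='wrist':
        T=np.eye(4);T[:3,:3]=st['tcp_rot'];T[:3,3]=st['ee_pos'];T=T@c['T_tool_cam'];R,e=T[:3,:3],T[:3,3]
    else: R,e=np.array(c['attitude']),np.array(c['eye'])
    return K,R,e,c
def px2w(n,u,v,z,st=None):
    K,R,e,_=cam(n,st)
    d=R@np.array([(u-K[0,2])/K[0,0],-(v-K[1,2])/K[1,1],-1.])
    return e+d*(z-e[2])/d[2]
def w2px(n,p,st=None):
    K,R,e,_=cam(n,st)
    q=R.T@(np.array(p)-e); return np.array([K[0,2]+K[0,0]*q[0]/-q[2],K[1,2]+K[1,1]*q[1]/q[2]])
def snap(n,name,crop=None,f=1):
    st=monitor.get_state(); im=eyes.get_image(n)[:,:,::-1]
    np.savez('pics/'+name+'.npz',tcp_rot=st['tcp_rot'],ee_pos=st['ee_pos'])
    cv2.imwrite('pics/'+name+'.png',im)
    if crop:
        a,b,c,d=crop; im=cv2.resize(im[b:d,a:c],None,fx=f,fy=f,interpolation=cv2.INTER_CUBIC); cv2.imwrite('pics/'+name+'_c.png',im)
    return st
def R(yaw,flip=False):
    # z down; tool y = ±lateral of rack with yaw; tool x toward -x of rack when flip False
    s=-1 if not flip else 1
    x=s*np.array([np.cos(yaw),np.sin(yaw),0]); z=np.array([0,0,-1.]); y=np.cross(z,x)
    return np.stack([x,y,z],1)
E
python3 - <<'E'
from h import *
o=np.array([190,140]);f=3.6
P={'ftip':(678,371,.1255),'fplate':(707,147,.126),'stip':(480,341,.1255),'splate':(508,117,.126),'nose':(115,288,.115),
'plateL':(58,100,.137),'plateR':(332,160,.137),'yel':(695,203,.130),'whi':(686,259,.130),'blue':(680,313,.130),'disc':(135,170,.115),'footFL':(50,258,.02),'footFR':(312,303,.02),'footBR':(352,85,.02),
'rfBL':(458,70,.01),'rfBR':(727,105,.01),'rfFL':(430,268,.01)}
for k,(u,v,z) in P.items(): print(k,px2w('top',*(np.array([u,v])/f+o),z).round(4))
for yaw in(0,-.13,.13):
  for fl in (0,1):
    for p in ([.5,.05,.3],[.5,-.05,.3],[.55,.3,.3]): print(yaw,fl,p,kinematics.ik(p,R(yaw,fl)))
c=eyes.get_calibration('top');print(c.keys())
E
```

```text
ftip [ 0.4806 -0.0251  0.1255]
fplate [ 0.6154 -0.0424  0.126 ]
stip [0.4968 0.0933 0.1255]
splate [0.6318 0.0776 0.126 ]
nose [0.5258 0.3131 0.115 ]
plateL [0.6365 0.3474 0.137 ]
plateR [0.6029 0.1834 0.137 ]
yel [ 0.5811 -0.0344  0.13  ]
whi [ 0.5474 -0.029   0.13  ]
blue [ 0.5151 -0.0254  0.13  ]
disc [0.5976 0.3026 0.115 ]
footFL [0.5492 0.3656 0.02  ]
footFR [0.5224 0.1941 0.02  ]
footBR [0.6661 0.17   0.02  ]
rfBL [0.6787 0.0996 0.01  ]
rfBR [ 0.658  -0.0789  0.01  ]
rfFL [0.5469 0.1168 0.01  ]
0 0 [0.5, 0.05, 0.3] [-5.29649920e-02  2.51986500e-01  1.44804302e+00 -4.44089210e-16
  1.44156313e+00 -1.62376132e+00]
0 0 [0.5, -0.05, 0.3] [-2.52302297e-01  2.51986500e-01  1.44804302e+00 -4.44089210e-16
  1.44156313e+00 -1.82309862e+00]
0 0 [0.55, 0.3, 0.3] [ 3.77094753e-01  4.99702278e-01  1.07800832e+00 -4.44089210e-16
  1.56388205e+00 -1.19370157e+00]
0 1 [0.5, 0.05, 0.3] [-5.29649920e-02  2.51986500e-01  1.44804302e+00 -4.44089210e-16
  1.44156313e+00  1.51783133e+00]
0 1 [0.5, -0.05, 0.3] [-2.52302297e-01  2.51986500e-01  1.44804302e+00 -4.44089210e-16
  1.44156313e+00  1.318494
[... 968 characters left out ...]
4156313e+00 -1.75376132e+00]
0.13 0 [0.5, -0.05, 0.3] [-2.52302297e-01  2.51986500e-01  1.44804302e+00 -4.44089210e-16
  1.44156313e+00 -1.95309862e+00]
0.13 0 [0.55, 0.3, 0.3] [ 3.77094753e-01  4.99702278e-01  1.07800832e+00 -4.44089210e-16
  1.56388205e+00 -1.32370157e+00]
0.13 1 [0.5, 0.05, 0.3] [-5.29649920e-02  2.51986500e-01  1.44804302e+00 -4.44089210e-16
  1.44156313e+00  1.38783133e+00]
0.13 1 [0.5, -0.05, 0.3] [-2.52302297e-01  2.51986500e-01  1.44804302e+00 -4.44089210e-16
  1.44156313e+00  1.18849403e+00]
0.13 1 [0.55, 0.3, 0.3] [ 3.77094753e-01  4.99702278e-01  1.07800832e+00 -4.44089210e-16
  1.56388205e+00  1.81789108e+00]
dict_keys(['fx', 'fy', 'cx', 'cy', 'eye', 'attitude'])
```

```bash
python3 - <<'E'
from h import *
bot.goto([.50,.035,.25],R(-.12)); snap('wrist','w1')
bot.goto([.50,.27,.25],R(-.16)); snap('wrist','w2')
print(monitor.get_state()['clock'])
E
```

```text
3.2917
```

View pics/w1.png

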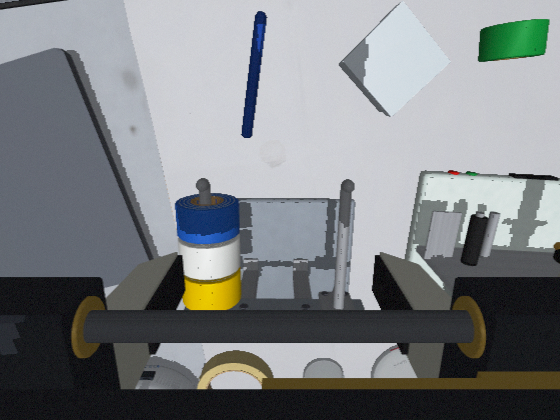

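View pics/w2.png

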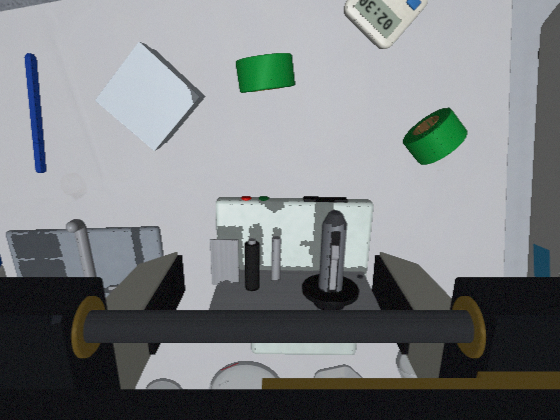

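```bash
python3 - <<'E'
import cv2
t=cv2.imread("pics/w1.png"); s=cv2.imread("pics/w2.png")
cv2.imwrite("pics/w1c.png",cv2.resize(t[165:315,165:365],None,fx=4,fy=4,interpolation=cv2.INTER_CUBIC))
cv2.imwrite("pics/w2c.png",cv2.resize(s[190:310,200:400],None,fx=4,fy=4,interpolation=cv2.INTER_CUBIC))
E
```

```text
(no output)
```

View pics/w1c.png

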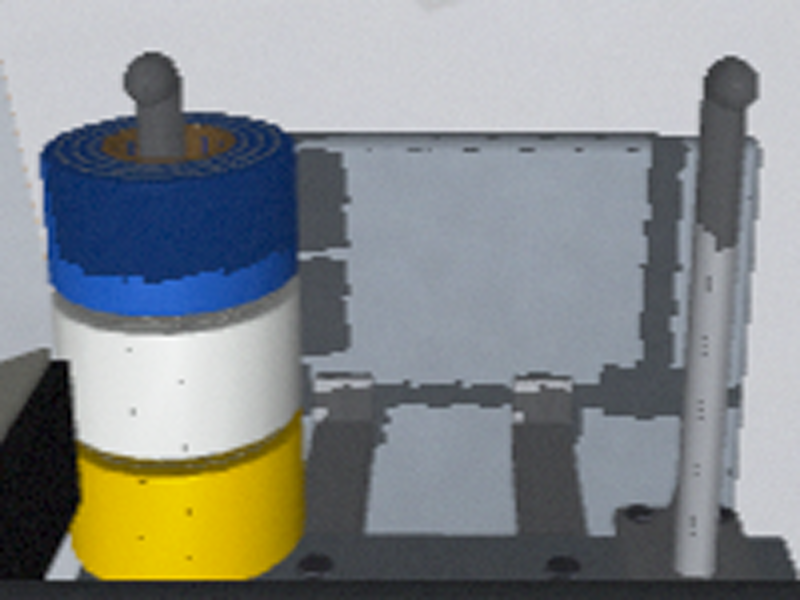

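View pics/w2c.png

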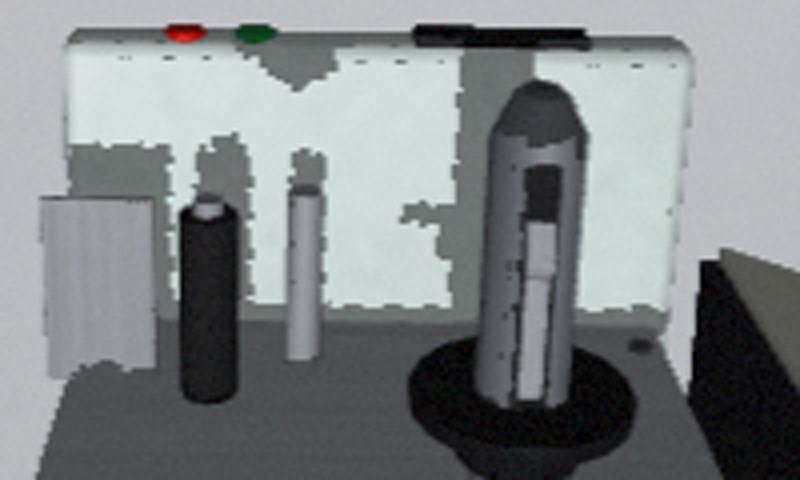

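```bash
python3 - <<'E'
from h import *
a=np.load('pics/w1.npz');b=np.load('pics/w2.npz')
def p(st,o,u,v,z): return px2w('wrist',o[0]+u/4,o[1]+v/4,z,st)
o1=(165,165);o2=(200,190)
pr=lambda n,x:print(n,x.round(4))
ft=p(a,o1,152,79,.1205);s1=p(a,o1,731,83,.1205);s2=p(a,o1,696,570,.110);s3=p(a,o1,709,320,.110)
for n,x in zip(('ftip','stip','sroot','smid'),(ft,s1,s2,s3)):pr(n,x)
print('yaw spare',np.arctan2(*(s2-s1)[[1,0]]),np.arctan2(*(s2-s3)[[1,0]]), 'tips dist',np.linalg.norm(ft-s1),'yaw tips',np.arctan2((s1-ft)[0]*-1,(s1-ft)[1]))
for r,l,rr in((215,46,298),(380,60,301),(500,76,304)): pr('roll',p(a,o1,(l+rr)/2,r,.1023+.02))
n=p(b,o2,545,82,.115);m1=p(b,o2,540,150,.115);m2=p(b,o2,524,400,.115);pr('nose',n);pr('m1',m1);pr('m2',m2);pr('disc',p(b,o2,522,395,.115))
print(np.arctan2(*(m2-m1)[[1,0]]),np.arctan2(*(m2-n)[[1,0]]))
for q,z in(((68,30),.02),((692,45),.02)):pr('foot front',p(b,o2,*q,z))
E
```

```text
ftip [ 0.4826 -0.0256  0.1205]
stip [0.4978 0.0917 0.1205]
sroot [0.6187 0.0778 0.11  ]
smid [0.5546 0.0852 0.11  ]
yaw spare -0.1147180535045428 -0.11475536357870622 tips dist 0.11833378489303216 yaw tips -0.12837412755124067
roll [ 0.5116 -0.0265  0.1223]
roll [ 0.5493 -0.0315  0.1223]
roll [ 0.5787 -0.0346  0.1223]
nose [0.5219 0.3153 0.115 ]
m1 [0.5371 0.3125 0.115 ]
m2 [0.5975 0.302  0.115 ]
disc [0.5961 0.3017 0.115 ]
-0.17193204092275322 -0.17372891368426693
foot front [0.519  0.1965 0.02  ]
foot front [0.5511 0.3678 0.02  ]
```

```bash
python3 - <<'E'
from h import *
bot.goto([.50,.03,.25],R(-.12))
bot.goto([.514,-.0293,.17],R(-.12)); st=snap('wrist','w3',(200,120,360,240),5)
print(st['ee_pos'],st['clock'])
for p in([.4816,-.0253,.1205],[.514,-.0293,.130]): print(w2px('wrist',p,st))
E
```

```text
[ 0.51426908 -0.0282011   0.17024668] 4.725
[276.6896241  180.61583785]
[276.52114052 238.19163027]
```

View pics/w3.png

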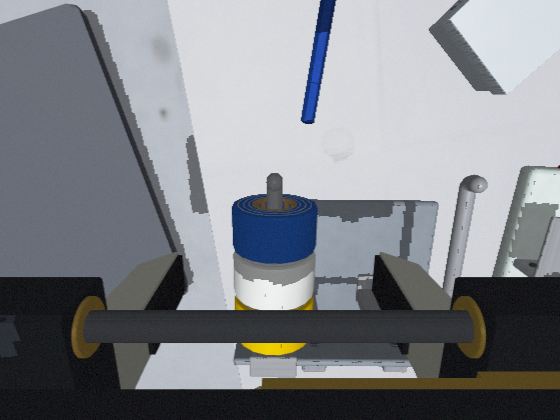

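View pics/w3_c.png

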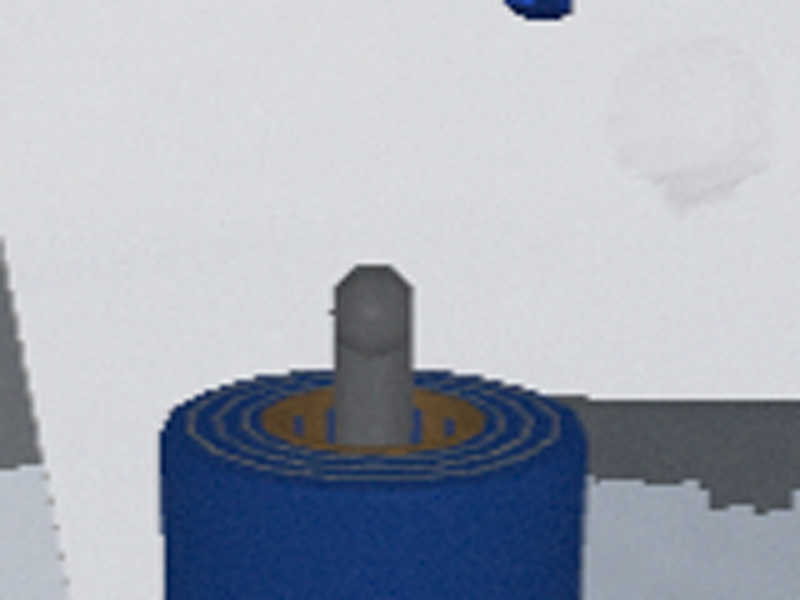

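```bash
python3 - <<'E'
from h import *
s=monitor.get_state();print(s['ee_pos'],s['dq'].round(4))
bot.dwell(.2)
s=monitor.get_state();print(s['ee_pos'],s['dq'].round(4),s['tcp_rot'].round(4).tolist(),R(-.12).round(4).tolist())
t=cv2.imread('pics/w3.png')
cv2.imwrite('pics/w3L.png',cv2.resize(t[240:360,60:200],None,fx=5,fy=5));cv2.imwrite('pics/w3R.png',cv2.resize(t[240:360,360:500],None,fx=5,fy=5))
g=t[262].astype(int).sum(1);print(g[165:200]);print(g[360:395])
E
```

```text
[ 0.51483125 -0.02801872  0.1712696 ] [ 0.008  -0.0227 -0.0092 -0.0015 -0.0056 -0.0039]
[ 0.51472597 -0.0283548   0.17154524] [-0.0074  0.0031  0.0065 -0.004  -0.0012 -0.0027] [[-0.993, 0.1182, 0.0029], [0.1182, 0.993, -0.0004], [-0.0029, -0.0001, -1.0]] [[-0.9928, 0.1197, 0.0], [0.1197, 0.9928, 0.0], [-0.0, 0.0, -1.0]]
[301 293 284 297 294 286 264 228 147  61  47  60  63  66  58  30  51 109
 234 299 315 311 305 305 415 565 560 563 570 570 561 565 565 564 570]
[459 463 467 471 472 472 467 468 467 479 466 466 467 404 217  60  46  48
  24  66  49  77  31 104 206 268 288 298 289 295 289 297 295 293 294]
```

```bash
cat >> h.py <<'E'
def st_avg(n=5):
    ps=[];fs=[]
    for _ in range(n):
        s=monitor.get_state();ps.append(s['ee_pos']);fs.append(s['force']);bot.dwell(.02)
    return np.mean(ps,0),np.mean(fs,0),s
def line(p,yaw,vel=.15,ori=None): bot.servo_line(list(p),ori if ori is not None else R(yaw),vel=vel)
def exact(p,yaw,vel=.1,n=2):
    p=np.array(p,float);c=p.copy()
    for i in range(n+1):
        line(c,yaw,vel if i==0 else .05); bot.dwell(.1)
        a,f,s=st_avg(4)
        if np.linalg.norm(p-a)<.0004: break
        c=c+(p-a)
    return c-p
E
python3 - <<'E'
from h import *
for _ in range(4):
    s=monitor.get_state();print(s['ee_pos'].round(5),s['force'].round(2)); bot.dwell(.02)
a=np.load('pics/w3.npz');print(a['ee_pos'])
for r in(215.6,):print(px2w('wrist',275,r,.130,a))
off=exact([.5145,-.0311,.17],-.12); a,f,s=st_avg();print('off',off,a,f,s['clock'])
snap('wrist','w4',(200,160,360,280),5)
E
```

```text
[ 0.51473 -0.02835  0.17155] [0.25 0.02 0.21]
[ 0.51466 -0.02842  0.17146] [-0.03  0.3   0.15]
[ 0.51461 -0.02847  0.17139] [-0.6   0.58 -0.38]
[ 0.51455 -0.02853  0.17131] [-0.09 -0.27 -0.18]
[ 0.51426908 -0.0282011   0.17024668]
[ 0.49986345 -0.02847106  0.13      ]
off [0. 0. 0.] [ 0.51447333 -0.03115053  0.16997118] [-0.09879077  0.00471986  0.1214578 ] 5.525
```

View pics/w4_c.png

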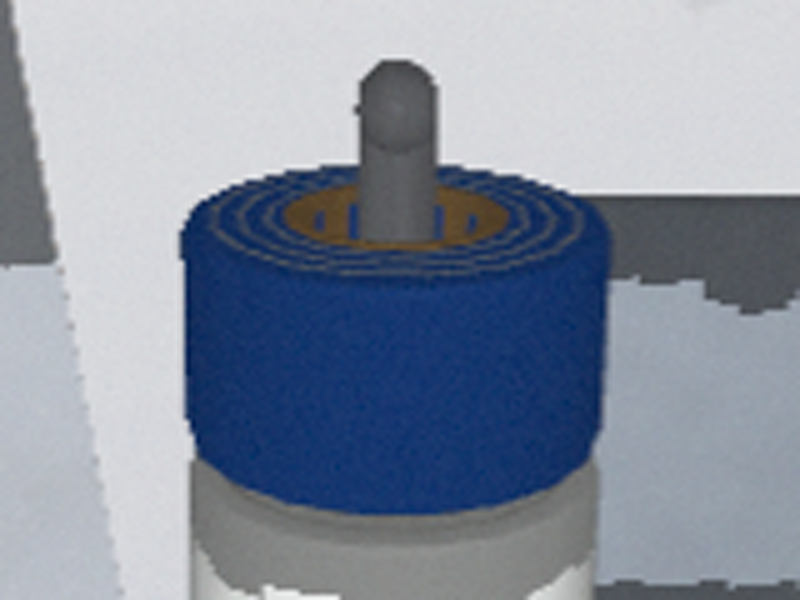

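```bash
python3 - <<'E'
from h import *
line([.5148,-.0302,.17],-.12,.1)
line([.5148,-.0302,.0835],-.12,.12); bot.dwell(.15)
a,f,s=st_avg();print(a,f)
snap('wrist','w5',(200,120,360,240),5)
claw.grab(25);bot.dwell(.1)
a,f,s=st_avg();print(a,f,s['grip_width'],s['clock'])
snap('wrist','w6',(200,120,360,240),5)
E
```

```text
[ 0.51529321 -0.03029071  0.08426887] [-0.22031232  0.22875086  0.14112682]
[ 0.51478986 -0.03019463  0.08347011] [-0.40489494  0.04830332 -0.17602813] 0.05607231917869669 7.825
```

View pics/w5_c.png

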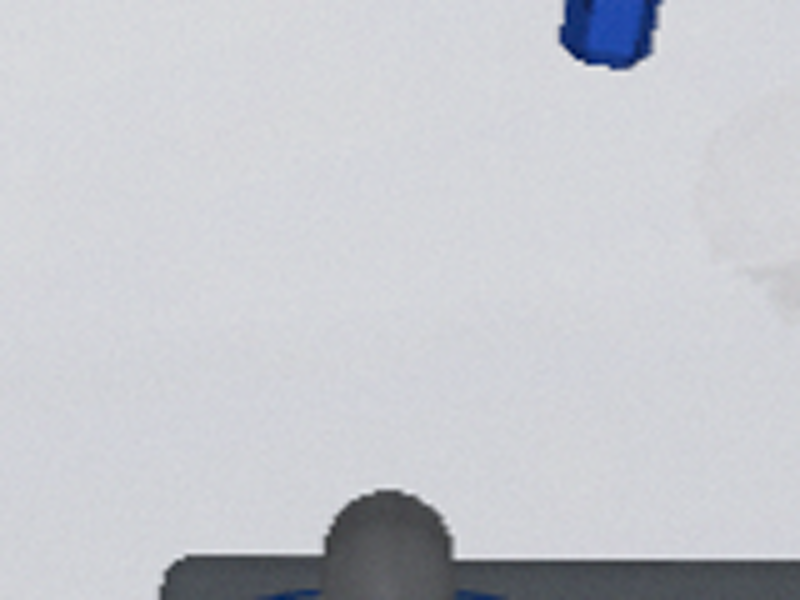

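View pics/w6_c.png

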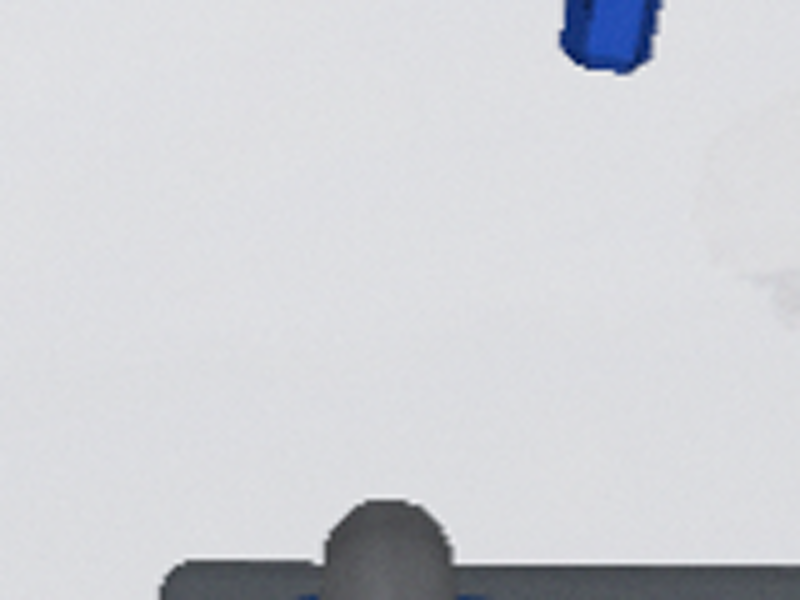

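View pics/w6.png

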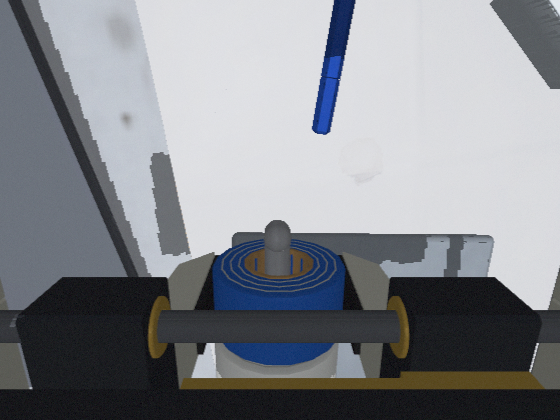

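```bash
cat >> h.py <<'E'
def ax(yaw): return np.array([np.cos(yaw),np.sin(yaw),0]),np.array([-np.sin(yaw),np.cos(yaw),0])
def steps(p,q,yaw,n,vel,lim=6):
    # straight move in n pieces with force watch
    p=np.array(p,float);q=np.array(q,float);s0=monitor.get_state()['force']
    for i in range(1,n+1):
        line(p+(q-p)*i/n,yaw,vel); s=monitor.get_state(); d=s['force']-s0
        print(i,s['ee_pos'].round(4),d.round(1))
        if np.linalg.norm(d[:2])>lim or abs(d[2])>lim: print('LIMIT');return False
    return True
E
python3 - <<'E'
from h import *
y=-.12;X,Y=ax(y)
p0=np.array([.5148,-.0302,.0835])+.0004*-Y
p1=p0+[0,0,.0129]
line(p0+[0,0,.0129],y,.05);bot.dwell(.15);a,f,s=st_avg(4);print(a,f)
snap('wrist','w7',(200,180,360,300),5)
ok=steps(p1,p1-.075*X,y,5,.08)
print(ok,monitor.get_state()['clock'])
if ok:
    q=p1-.075*X; line(q+[0,0,.065],y,.2)
    t=np.array([.497,.0917,0])+.035*X; t[2]=.165
    line(t,y,.25);bot.dwell(.25);st=snap('wrist','w8',(200,120,360,240),5)
    print(st['ee_pos'],t,st['clock'])
E
```

```text
[ 0.51460658 -0.03056728  0.09625972] [-0.02544111  0.01123337 -1.09808597]
1 [ 0.4998 -0.0288  0.0965] [1.  0.7 0.2]
2 [ 0.4852 -0.0271  0.0966] [ 0.6 -0.1  0.6]
3 [ 0.4704 -0.0253  0.0966] [-0.2  0.7  0.4]
4 [ 0.4555 -0.0235  0.0965] [ 0.2 -0.5  0.1]
5 [ 0.4406 -0.0217  0.0965] [ 0.4 -1.1 -0.5]
True 10.2333
[0.53128803 0.08656092 0.16513676] [0.5317483  0.08751007 0.165     ] 11.675
```

View pics/w8.png

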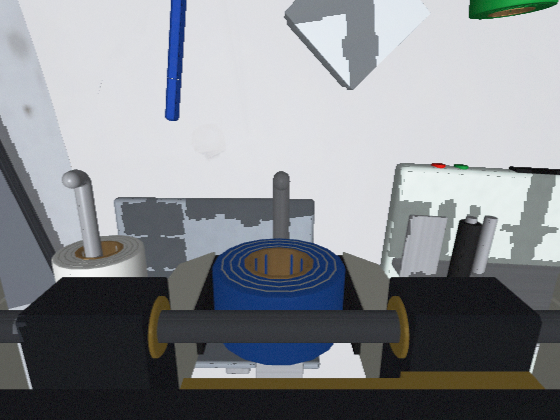

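View pics/w8_c.png

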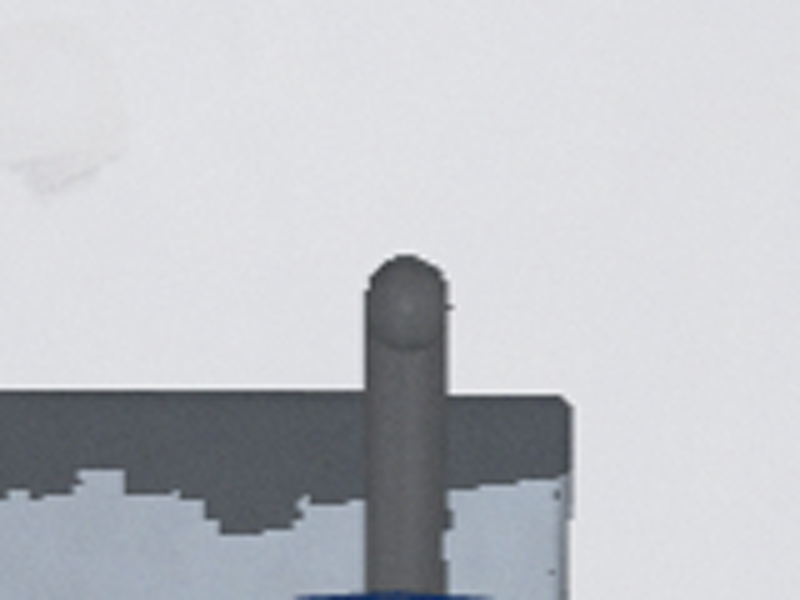

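```bash
python3 - <<'E'
from h import *
y=-.12;X,Y=ax(y)
B=np.array([.497,.0917,0])+.0004*Y
f=B-.055*X; 
line([f[0],f[1],.165],y,.25); line([f[0],f[1],.0965],y,.2); bot.dwell(.2)
f[2]=.0965; m=B+.03*X;m[2]=.0965; e=B+.09*X;e[2]=.0965
ok=steps(f,m,y,5,.08)
if ok: ok=steps(m,e,y,2,.1)
a,ff,s=st_avg(3);print(a,ff,s['clock'])
if ok:
    snap('wrist','w9',(200,180,360,300),5)
    e[2]=.0838; line(e,y,.06);bot.dwell(.1);a,ff,s=st_avg(3);print(a,ff)
E
```

```text
1 [0.4595 0.0966 0.0967] [-0.  -0.3  0.9]
2 [0.476  0.0946 0.0964] [ 0.3  0.5 -0.1]
3 [0.4928 0.0926 0.0963] [1.1 0.4 1.1]
4 [0.5096 0.0905 0.0963] [0.4 0.6 0.8]
5 [0.5264 0.0885 0.0963] [-0.3  0.1  0.8]
1 [0.5558 0.085  0.0962] [ 0.7  0.1 -1.1]
2 [0.5855 0.0814 0.0962] [ 1.3 -0.5  0.4]
[0.5854157  0.08144038 0.09618245] [ 0.63122089 -0.10579094 -1.09520714] 15.6917
[0.58613566 0.08136192 0.08340314] [-0.23963964  0.41346888 -0.93153097]
```

```bash
python3 - <<'E'
from h import *
y=-.12;X,Y=ax(y)
claw.open_gripper()
s=monitor.get_state();print(s['clock'],s['grip_width'])
p=s['ee_pos'].copy();p[2]=.17
line(p,y,.25)
L=np.array([.5148,-.0302,0])-.0006*Y+.0328*X; L[2]=.17
line(L,y,.3);bot.dwell(.25)
st=snap('wrist','w10',(200,120,360,240),5);print(st['ee_pos'],L,st['clock'])
E
```

```text
17.0333 0.09152352036386782
[ 0.54740653 -0.03364856  0.16963955] [ 0.5472923  -0.03472225  0.17      ] 18.3333
```

View pics/w10.png

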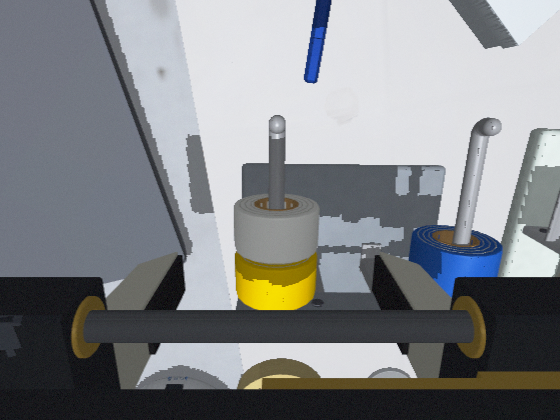

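View pics/w10_c.png

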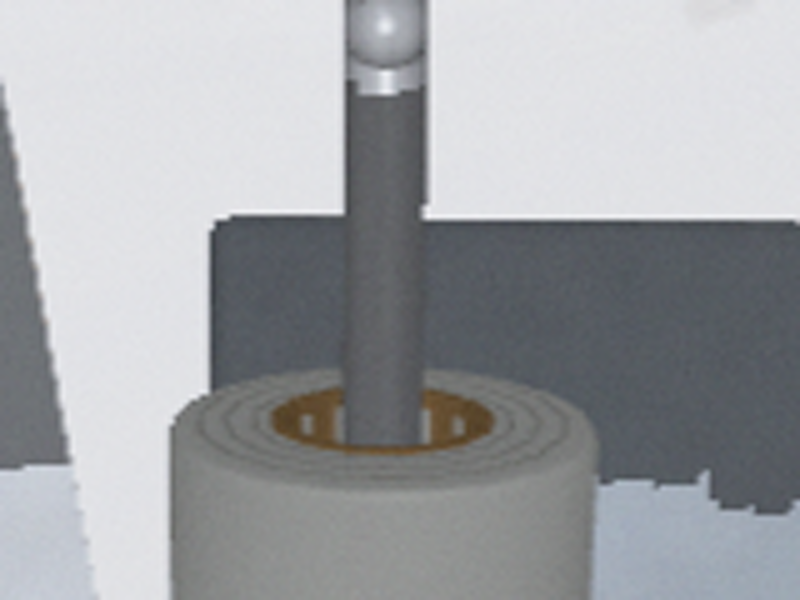

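```bash
python3 - <<'E'
from h import *
y=-.12;X,Y=ax(y)
a=np.load('pics/w10.npz');fr=px2w('wrist',277,218,.130,a);print(fr)
L=np.array([.5148,-.0302,0])-.0006*Y; 
L=L+(fr[0]-L[0]+.015)/X[0]*X; L[2]=.17;print(L)
line(L,y,.1);line([L[0],L[1],.0836],y,.15);bot.dwell(.15)
claw.grab(25);a,f,s=st_avg(3);print(a,f,s['grip_width'],s['clock'])
p1=L.copy();p1[2]=.0965
line(p1,y,.05);bot.dwell(.15);a,f,s=st_avg(3);print(a,f)
snap('wrist','w11')
ok=steps(p1,p1-.108*X,y,6,.1)
print(ok,monitor.get_state()['clock'])
E
```

```text
[ 0.53439284 -0.03295488  0.13      ]
[ 0.54939284 -0.03497553  0.17      ]
[ 0.54938953 -0.03497683  0.08360556] [0.33777493 0.27888739 0.53010394] 0.05627686239610106 20.2083
[ 0.54922227 -0.03494985  0.09632431] [-0.03422208  0.39882503 -1.92675038]
1 [ 0.5315 -0.0328  0.0966] [-0.7 -0.5 -0.3]
2 [ 0.5141 -0.0308  0.0967] [-0.2  0.1 -0.1]
3 [ 0.4964 -0.0286  0.0967] [-0.6 -0.   0.5]
4 [ 0.4785 -0.0265  0.0967] [-0.7 -0.9  0.1]
5 [ 0.4607 -0.0243  0.0967] [-1.4  0.1  0.8]
6 [ 0.4428 -0.0222  0.0967] [-1.1 -0.6  1.1]
True 22.8833
```

View pics/w11.png

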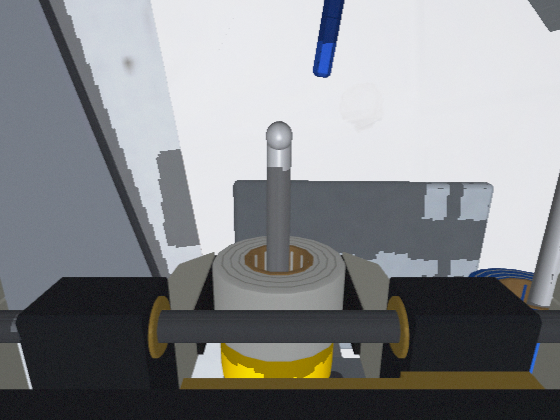

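```bash
python3 - <<'E'
from h import *
y=-.12;X,Y=ax(y)
B=np.array([.497,.0917,0])+.0004*Y; z=.0964
f=B-.055*X;f[2]=z
line(f,y,.25);bot.dwell(.25)
m=B+.03*X;m[2]=z;e=B+.052*X;e[2]=z
ok=steps(f,m,y,5,.09)
if ok: ok=steps(m,e,y,1,.1)
if ok:
    e[2]=.0833; line(e,y,.06);bot.dwell(.15);a,ff,s=st_avg(3);print(a,ff)
    snap('wrist','w12')
    claw.open_gripper();e[2]=.17;line(e,y,.25)
    print(monitor.get_state()['clock'])
    L=np.array([.5148,-.0302,0])-.0006*Y+.066*X; L[2]=.17
    line(L,y,.3);bot.dwell(.25);st=snap('wrist','w13',(200,120,360,240),5);print(st['ee_pos'],L,st['clock'])
E
```

```text
1 [0.4594 0.0963 0.0963] [-0.2  0.9  0.8]
2 [0.4758 0.0946 0.0962] [-1.   0.4  0.7]
3 [0.4927 0.0926 0.0962] [-0.1  0.7 -0.2]
4 [0.5095 0.0906 0.0962] [-0.5 -0.   0.5]
5 [0.5264 0.0885 0.0962] [-1.   0.7  0.2]
1 [0.5481 0.0859 0.0961] [0.4 0.1 0.4]
[0.54834587 0.08594097 0.08323878] [-1.19297493  0.49852418  2.92403774]
27.725
[ 0.57997824 -0.03746982  0.16989548] [ 0.58025354 -0.03869669  0.17      ] 28.55
```

View pics/w13.png

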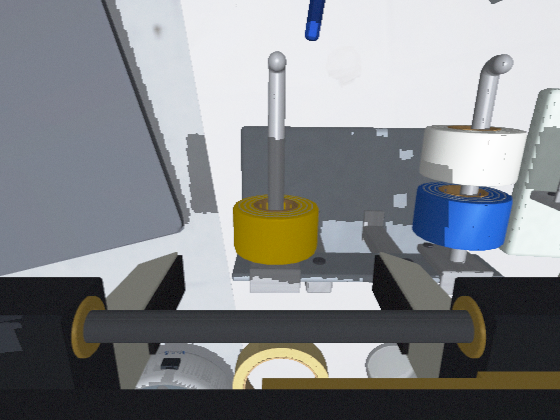

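View pics/w12.png

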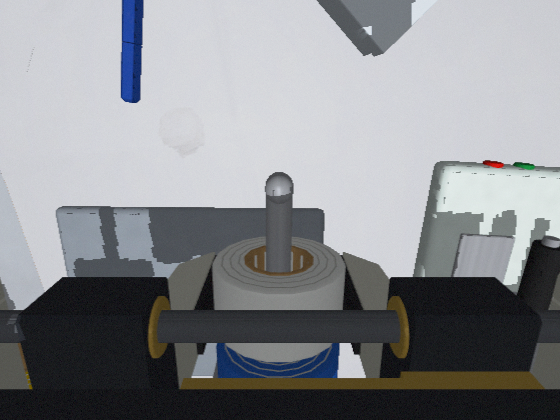

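```bash
python3 - <<'E'
from h import *
y=-.12;X,Y=ax(y)
a=np.load('pics/w13.npz');fr=px2w('wrist',276,219.5,.130,a);print(fr)
L=np.array([.5148,-.0302,0])-.0006*Y; 
L=L+(fr[0]-L[0]+.015)/X[0]*X; L[2]=.17;print(L)
line(L,y,.1);line([L[0],L[1],.0834],y,.15);bot.dwell(.15)
claw.grab(35);a,f,s=st_avg(3);print(a,f,s['grip_width'],s['clock'])
p1=L.copy();p1[2]=.0963
line(p1,y,.05);bot.dwell(.15);a,f,s=st_avg(3);print(a,f)
ok=steps(p1,p1-.14*X,y,6,.11)
print(ok,monitor.get_state()['clock'])
if ok:
    q=p1-.14*X;q[2]=.19;line(q,y,.25)
    yd=-.172;D,E=ax(yd)
    t=np.array([.5371,.3125,0])+.025*D-.001*E;t[2]=.19
    bot.goto(list(t),R(yd));bot.dwell(.3);st=snap('wrist','w14',(180,140,380,290),4);print(st['ee_pos'],t,st['clock'])
E
```

```text
[ 0.56790644 -0.03747667  0.13      ]
[ 0.58290644 -0.03901658  0.17      ]
[ 0.58289491 -0.03901878  0.08337499] [-0.20704146  0.18672879  0.24616812] 0.05573651614162134 30.425
[ 0.5827289  -0.0389782   0.09611401] [-0.00785211  0.6981549  -1.35057254]
1 [ 0.5599 -0.0363  0.0965] [ 0.3 -0.4 -0.3]
2 [ 0.5374 -0.0336  0.0966] [ 0.4  0.2 -1.5]
3 [ 0.5143 -0.0308  0.0966] [ 1.2  0.9 -1.1]
4 [ 0.4912 -0.028   0.0966] [ 0.6  1.  -0.8]
5 [ 0.468  -0.0253  0.0966] [ 1.4  0.9 -0.4]
6 [ 0.4449 -0.0225  0.0966] [ 1.2  1.  -0.5]
True 33.2
[0.56185469 0.30636338 0.19031945] [0.56155996 0.30723593 0.19      ] 35.3417
```

View pics/w14.png

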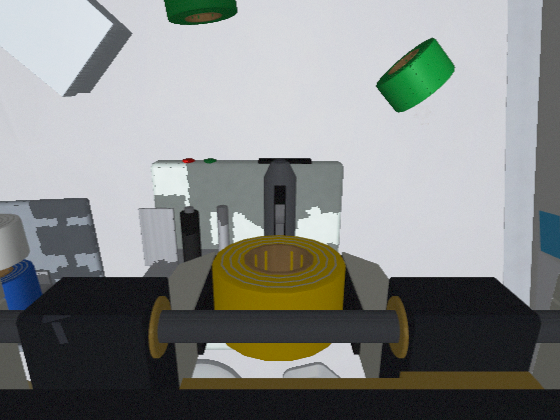

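View pics/w14_c.png

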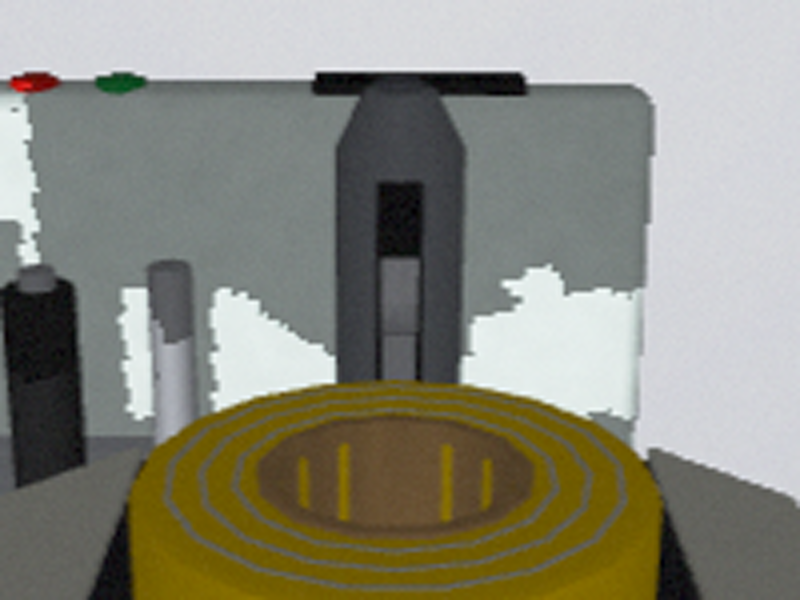

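```bash
python3 - <<'E'
from h import *
yd=-.172;D,E=ax(yd)
a=np.load('pics/w14.npz')
n=px2w('wrist',280.4,160,.119,a);print('nose',n)
P=np.array([.5371,.3125,0])+.025*D-.0009*E
disc=np.array([.5965,.302,0]); sd=(disc-P)@D; sn=(n-P)@D; print('s disc',sd,'s nose',sn)
z=.0961
def pt(s): return np.r_[(P+s*D)[:2],z]
s0=sn-.045
q=pt(s0);q[2]=.19;line(q,yd,.25);line(pt(s0),yd,.2);bot.dwell(.25)
aa,f0,_=st_avg(5);print(aa,pt(s0),f0)
# advance until rear face ~ 40 mm from est. disc
ok=True
for s in np.arange(s0+.008,sd-.015-.028,.008):
    line(pt(s),yd,.08);st=monitor.get_state();d=st['force']-f0
    print('%.4f'%((s-sd)*1000),[round(float(v),1) for v in (d@D,d@E,d[2])])
    if np.abs(d).max()>6: ok=False;print('LIMIT');break
print(ok,s,s-sd,st['clock']); np.savez('sp.npz',P=P,s=s,sd=sd,f0=f0)
snap('wrist','w15')
E
```

```text
nose [0.52166969 0.31471688 0.119     ]
s disc 0.03532062759600895 s nose -0.040582048811468444
[0.4778681  0.32226841 0.09727137] [0.47725784 0.32198209 0.0961    ] [-0.02240442  0.32418189 -1.19471045]
-112.9027 [-0.2, -0.5, -0.6]
-104.9027 [-0.2, 0.4, 0.0]
-96.9027 [-0.7, -0.9, -0.8]
-88.9027 [-0.3, -0.2, -0.5]
-80.9027 [-0.0, -0.1, 0.4]
-72.9027 [-0.1, 0.0, -0.8]
-64.9027 [-1.0, -1.3, -0.0]
-56.9027 [0.3, -0.2, 0.7]
-48.9027 [1.3, -0.7, 1.5]
True -0.013582048811468378 -0.04890267640747733 39.0833
```

View pics/w15.png

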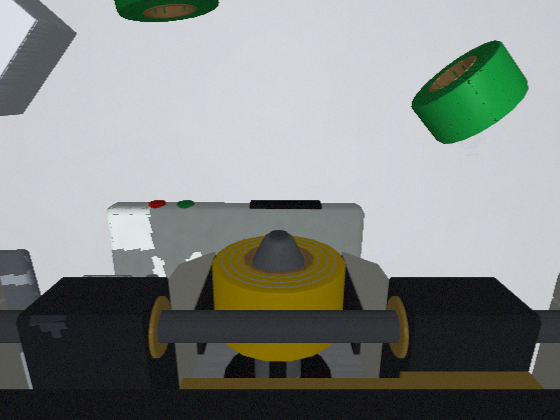

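```bash
python3 - <<'E'
from h import *
yd=-.172;D,E=ax(yd);g=np.load('sp.npz');P,s,sd,f0=g['P'],float(g['s']),float(g['sd']),g['f0'];z=.0961
def pt(s): return np.r_[(P+s*D)[:2],z]
while s-sd< -.006:
    s+=.002 if s-sd<-.024 else .001
    line(pt(s),yd,.04);bot.dwell(.03)
    ff=[];
    for _ in range(3): st=monitor.get_state();ff.append(st['force']);bot.dwell(.01)
    d=np.mean(ff,0)-f0
    print('%.1f'%((s-sd)*1000),'act %.1f'%((((st['ee_pos']-P)@D)-sd)*1000),[round(float(v),1) for v in (d@D,d@E,d[2])],st['ee_pos'][2].round(4))
    if abs(d@D)>11 or abs(d@E)>7 or abs(d[2])>9: print('LIMIT');break
print(st['clock']); np.savez('sp.npz',P=P,s=s,sd=sd,f0=f0)
snap('wrist','w16',(180,200,380,320),4)
snap('scene','s16',(195,155,395,275),4)
E
```

```text
-46.9 act -47.0 [0.2, -0.7, 1.4] 0.0961
-44.9 act -44.8 [-0.4, -0.7, 1.6] 0.0961
-42.9 act -42.7 [-0.1, -0.3, 1.7] 0.0961
-40.9 act -40.7 [-0.1, 0.0, 1.4] 0.0961
-38.9 act -38.7 [-0.2, -0.9, 1.8] 0.0961
-36.9 act -36.7 [-0.3, 0.0, 1.5] 0.0961
-34.9 act -34.7 [-0.1, -0.4, 1.4] 0.0961
-32.9 act -32.7 [-0.3, -0.5, 1.9] 0.0961
-30.9 act -30.7 [-0.1, -0.2, 1.3] 0.0961
-28.9 act -28.7 [-0.2, -0.4, 1.2] 0.0961
-26.9 act -26.7 [0.6, -0.3, 2.0] 0.0961
-24.9 act -24.7 [0.2, -0.3, 1.4] 0.0961
-22.9 act -22.6 [1.1, -0.1, 1.4] 0.0962
-21.9 act -21.8 [0.7, -0.7, 0.9] 0.0961
-20.9 act -20.9 [0.8, -0.6, 0.2] 0.0959
-19.9 act -20.0 [0.3, -0.1, -0.2] 0.0959
-18.9 act -18.9 [0.2, 0.5, 0.2] 0.0961
-17.9 act -17.9 [-0.5, -0.0, 0.1] 0.0961
-16.9 act -17.4 [-2.8, -0.3, 1.2] 0.096
-15.9 act -17.4 [-7.2, -1.1, 2.6] 0.096
-14.9 act -17.4 [-10.8, -1.1, 4.6] 0.096
-13.9 act -17.4 [-13.7, -1.0, 6.4] 0.0959
LIMIT
45.9083
```

View pics/w16_c.png

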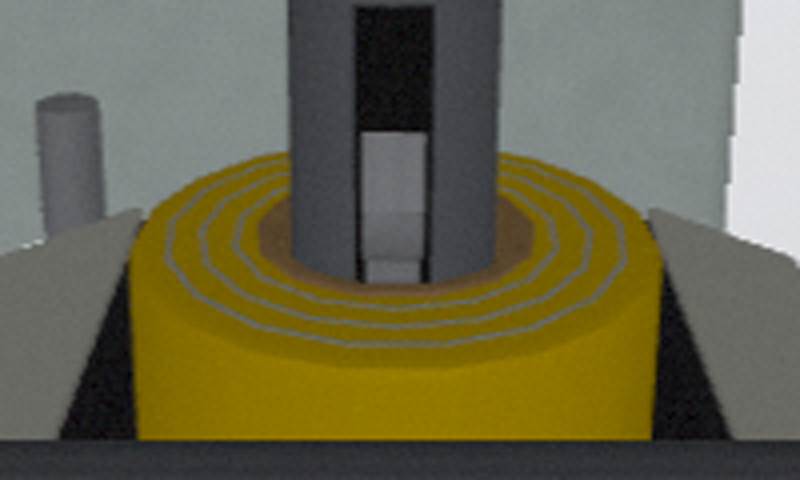

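View pics/s16_c.png

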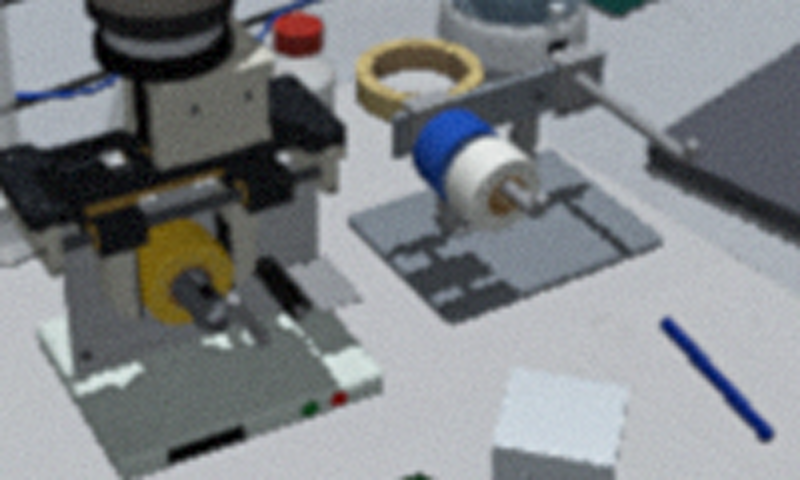

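```bash
python3 - <<'E'
from h import *
yd=-.172;D,E=ax(yd);g=np.load('sp.npz');P,s,sd,f0=g['P'],float(g['s']),float(g['sd']),g['f0']
def pt(s,z): return np.r_[(P+s*D)[:2],z]
s=sd-.0167
line(pt(s,.0961),yd,.03);line(pt(s,.0946),yd,.03);bot.dwell(.1);a,f,st=st_avg(3);print(((a-P)@D-sd)*1000,a[2],(f-f0).round(1))
claw.open_gripper();a,f,st=st_avg(3);print(((a-P)@D-sd)*1000,f)
u=a.copy();u[2]=.19;line(u,yd,.2)
v=pt(sd-.045,.19);line(v,yd,.2);bot.dwell(.2)
st=snap('wrist','w17',(200,190,360,310),5);print(st['clock'],st['ee_pos'])
E
```

```text
-17.355404976207137 0.09452207250669568 [-5.1  0.8  1.7]
-16.667179867110278 [-0.16917369 -0.34343306 -0.56150227]
48.6 [0.55246553 0.30870887 0.1892573 ]
```

View pics/w17.png

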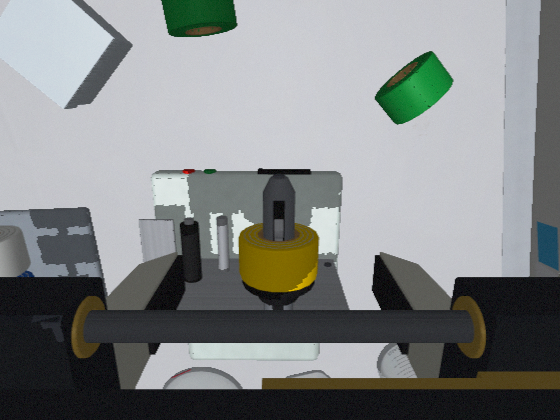

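View pics/w17_c.png

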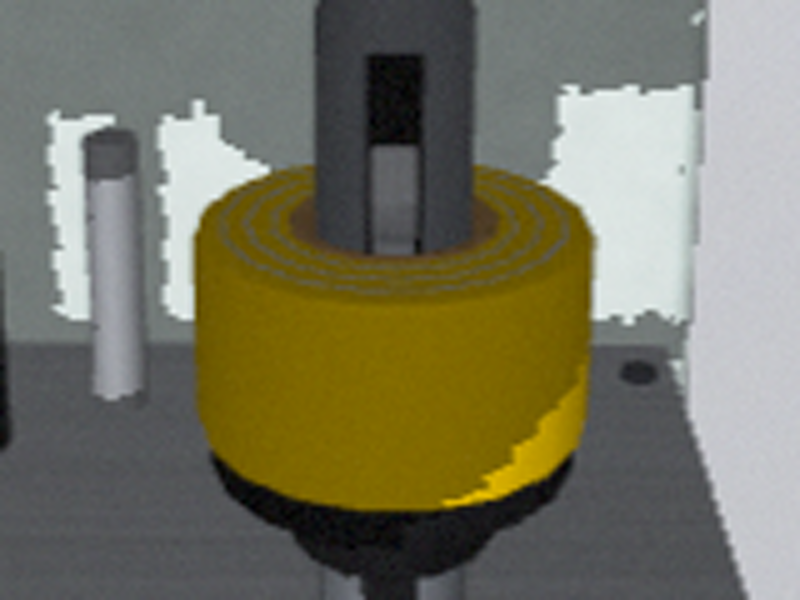

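```bash
python3 - <<'E'
from h import *
D,E=ax(-.172);w={k:np.load(f'pics/{k}.npz') for k in('w2','w14','w16','w17')}
t=px2w('wrist',280,223.75,.1293,w['w14']);fe=px2w('wrist',280,204.25,.1255,w['w14'])
print('crease',t,'front',fe,'tool',[ (t-fe)@D])
low=t-[0,0,.0035]
for k in w: print(k,'crease up',w2px('wrist',t,w[k]).round(1),'crease down',w2px('wrist',low,w[k]).round(1),'front',w2px('wrist',fe,w[k]).round(1))
a=cv2.imread('pics/w17.png')[200:260,255:300];cv2.imwrite('pics/w17z.png',cv2.resize(a,None,fx=10,fy=10,interpolation=cv2.INTER_CUBIC))
b=cv2.imread('pics/w14.png')[180:240,255:300];c=cv2.imread('pics/w16.png')[225:285,255:300]
f=lambda q:cv2.convertScaleAbs(cv2.resize(q,None,fx=6,fy=6,interpolation=cv2.INTER_CUBIC),alpha=1.6)
cv2.imwrite('pics/cmp.png',np.hstack([f(b),f(c),f(a)])[:600,:800])
E
```

```text
crease [0.56058064 0.30766565 0.1293    ] front [0.54877223 0.30972994 0.1255    ] tool [np.float64(0.01198748748731143)]
w2 crease up [334.9 260. ] crease down [334.3 258.1] front [335.1 245.1]
w14 crease up [280.  223.7] crease down [280.  221.9] front [280.  204.2]
w16 crease up [278.8 266. ] crease down [278.8 262. ] front [278.9 233.2]
w17 crease up [279.  238.3] crease down [279.  236.3] front [279. 219.]
```

View pics/cmp.png

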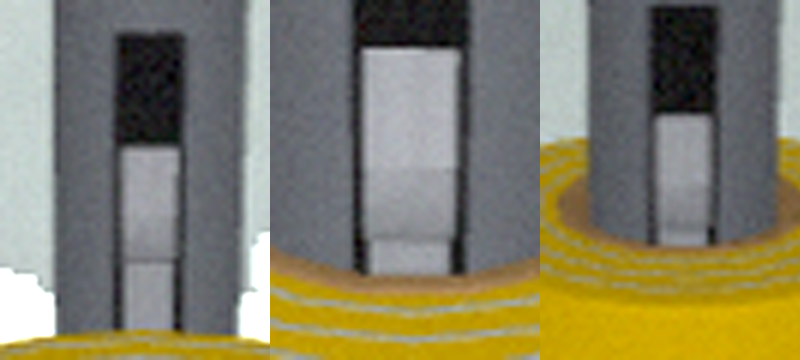

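```bash
python3 - <<'E'
from h import *
D,E=ax(-.172)
for k,cr,bo,ed in(('w17',238.8,241,250.5),('w16',265,271.3,291)):
    w=np.load(f'pics/{k}.npz')
    dz=.0 if k=='w17' else .0019
    c=px2w('wrist',279,cr,.1293,w);b=px2w('wrist',279,bo,.1258+dz,w);e=px2w('wrist',279,ed,.1411+dz,w)
    print(k,(b-c)@D*1000,(e-c)@D*1000)
s=cv2.imread('pics/w17.png')[270:310,230:330];cv2.imwrite('pics/z.png',cv2.convertScaleAbs(cv2.resize(s,None,fx=8,fy=8,interpolation=cv2.INTER_CUBIC),alpha=2.5))
E
```

```text
w17 3.0370741636064067 2.9299854624461172
w16 3.500211778774189 3.203685953691691
```

View pics/z.png

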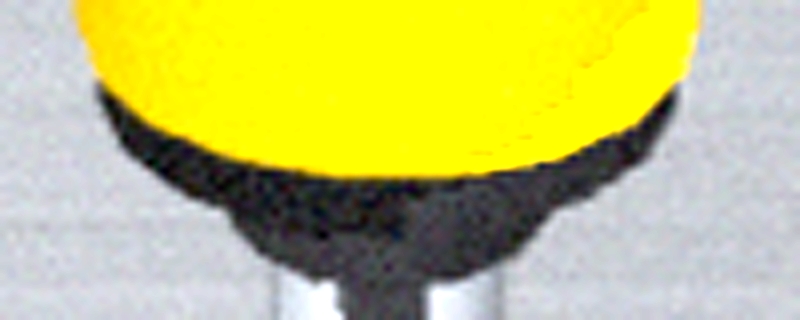

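```bash
python3 - <<'E'
from h import *
p=monitor.get_state()['ee_pos'].copy();D,E=ax(-.172)
q=p-.10*D;q[2]=.24;line(q,-.172,.2);bot.dwell(.2)
snap('wrist','w18');st=snap('scene','s18',(195,155,395,275),4);snap('top','t18');print(st['clock'],st['force'])
E
```

```text
49.6083 [-0.1268756  -0.18797041 -0.1932228 ]
```

View pics/s18_c.png

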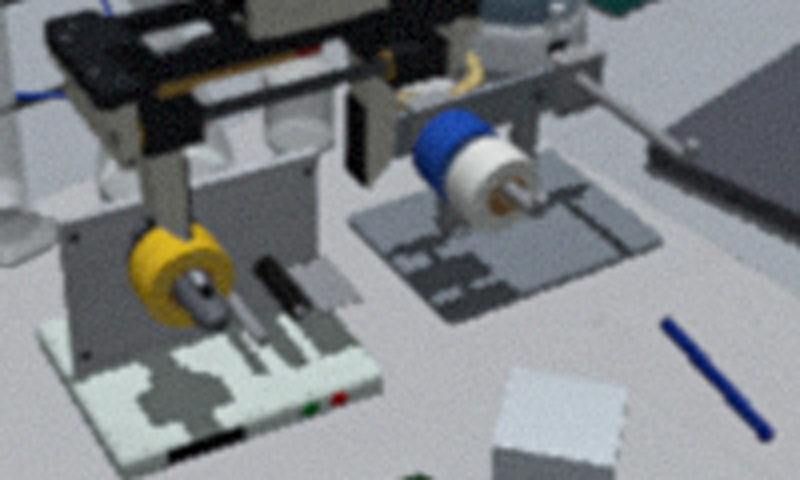

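View pics/w18.png

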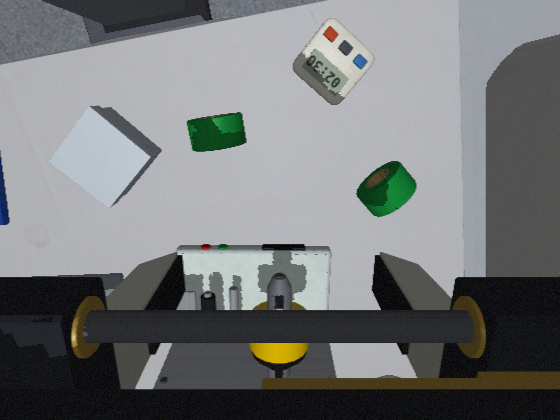

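```bash
python3 -c "
from bench import order,monitor
print(order.hand_in());print(monitor.get_state()['clock'])"
```

```text
the job is handed in; nothing more can be done
None
the job is handed in; nothing more can be done
```

The job is done and handed in at about 50 s. The blue roll and then the white roll hang on the spare hook. The yellow roll is on the dispenser's spindle, against the black disc.

- **Hook moves:** All three rolls were lifted to arm-top height before passing the tips. The extra force during these moves stayed around 2 N, which is close to sensor noise. No roll touched the bench.
- **Spindle:** The vertical force dropped about 3 mm before the end, which I read as the catch releasing. The roll then stopped hard: the last 3 mm I commanded gave no movement, and the push rose to about 14 N.
- **Catch and disc:** In the last close views the catch sits within 1 px of where it should be when up. I see no gap between the roll and the disc. The robot was clear of everything at hand-in.
- **What disagreed:**
  - The roll stopped about 2.4 mm short of my camera estimate of the disc.
  - I measured about 3 mm between the catch's rear edge and the roll's front. A fully home roll should give about 7 mm if that edge is the catch's top (37 mm in front of the disc). It should give about 2 mm if it is the locking edge, which is how I read it.
  - The catch's push-back was also barely felt, under about 2 N, where 3 to 8 N was expected.

I took the hard stop and the raised catch as deciding. I did not push the roll a second time to confirm.

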